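# Roll two brush rollers onto the tape line

### The job

Roll the long brush roller, and after it the short one, over the green mat onto the white tape line by pushing sideways against the upper part of each with the fingertips, so that both finish lying still in a row along the tape with their axles over it. Really roll them: do not drag them along without turning, and do not pinch, lift or tip them. Leave all the other things on the bench where they are.

Things in the scene. Friction and masses are not known exactly. Their poses are not given: they have to be found in the camera images.
- roller_long: Long brush roller, lying: smooth hard grey plastic cylinder, diameter 34 mm, sleeve 160 mm long with flush dark strips, plus a steel axle stub (10 mm thick, 12 mm long) at each end; about 160 g. Origin: its centre, 17 mm above the mat. y runs along the axle; x and z turn as it rolls. Starts about parallel to the tape, 60 to 90 mm to one side of it. It stays put when left alone and stops a few mm after a slow push ends.
- roller_short: Short brush roller, lying: smooth hard grey plastic cylinder, diameter 34 mm, sleeve 100 mm long with flush dark strips, plus a steel axle stub (10 mm thick, 12 mm long) at each end; about 100 g. Origin: its centre, 17 mm above the mat. y runs along the axle; x and z turn as it rolls. Starts about parallel to the tape, 60 to 90 mm to one side of it. It stays put when left alone and stops a few mm after a slow push ends.
- line (a point): Middle of the white tape line (16 x 470 mm, flat) on the grippy green rubber mat (300 x 490 x 3 mm, fixed); the point is on the mat's upper face, 3 mm above the bench. y along the line, x across it (the way the rollers roll), z up. One roller starts on the -x side, the other on the +x side; one about 130 mm to +y, the other 130 mm to -y; which is which varies.
- motor: Bystander: small upright steel motor, diameter 28 mm, 48 mm high, standing on the mat between the rollers' lanes. Origin: centre of its underside, z up.
- gear: Bystander: white plastic gear lying on the mat between the lanes, diameter 30 mm, 18 mm high. Origin: centre of its underside.
- bottle: Bystander: white squeeze bottle standing beside the mat, diameter 48 mm, 108 mm high. Origin: centre of its underside, z up.
- wheel: Bystander: rubber-tyred wheel lying flat beside the mat, diameter 68 mm, 28 mm high. Origin: centre of its underside.
- cup: Bystander: aluminium cup beside the mat, diameter 64 mm, 50 mm high. Origin: centre of its underside.
- screwdriver: Bystander: screwdriver with black handle lying beside the mat, 190 mm long along its x axis, up to about 30 mm thick.
There are look-alikes about, which are no part of the job. Leave any orange or red look-alike of the roller_short alone. Leave any purple look-alike of the roller_long alone.

How it is judged:
On the way, in this order (a step that is already met when the one before it is completed fails the run):
1. the long roller has rolled at least a quarter turn (angle between roller_long's own z axis and vertical above 1.4 rad), for 0.05 s.
2. the long roller lies still along the tape line (x of roller_long in the frame of line between -0.008 and 0.008 m and y of roller_long in the frame of line between -0.2 and 0.2 m and angle between the y axis of roller_long and the y axis of line, either way round below 0.15 rad and height (world z) of roller_long below 0.024 m and linear speed of roller_long below 0.01 m/s), for 0.2 s.
3. the short roller has rolled at least a quarter turn (angle between roller_short's own z axis and vertical above 1.4 rad), for 0.05 s.
4. the short roller lies still along the tape line (x of roller_short in the frame of line between -0.008 and 0.008 m and y of roller_short in the frame of line between -0.2 and 0.2 m and angle between the y axis of roller_short and the y axis of line, either way round below 0.15 rad and height (world z) of roller_short below 0.024 m and linear speed of roller_short below 0.01 m/s), for 0.2 s.
At the end, for the whole second after the job is handed in: Both rollers lie at rest on the mat along the tape line: each roller's centre within 8 mm of the middle of the tape measured across it and within 200 mm of the line's middle measured along it, its axle within 0.15 rad (8.6 degrees) of the tape's direction (all of step 2 and all of step 4); the robot touches nothing.
It fails at once if a roller is lifted (centre more than 10 mm above its place on the mat) or tipped on end (axle over 0.2 rad off level) (height (world z) of any of roller_long, roller_short above 0.03 m or angle between any of roller_long, roller_short's own y axis and vertical below 1.37 rad or angle between any of roller_long, roller_short's own y axis and vertical above 1.77 rad).
It fails at once if the short roller is shifted more than 25 mm while the long one is not on the line (axle more than 10 mm off its middle) (distance of roller_short from where it was at the start of the episode above 0.025 m and not (x of roller_long in the frame of line between -0.01 and 0.01 m)).
It fails at once if another thing on the bench is moved more than 15 mm or the motor or bottle is tipped (over 0.3 rad) (distance of any of motor, gear, bottle, wheel, cup, screwdriver from where it was at the start of the episode above 0.015 m or angle between any of motor, bottle's own z axis and vertical above 0.3 rad).
It also fails if it takes over 54 s, if anything falls off the work surface, if the arm or the gripper's body presses on something with over 40 N, if the wrist force passes 120 N, or if a joint passes its speed limit or range.

### The arm

A 7-joint arm with a two-finger parallel gripper is mounted at the origin on the work surface. World frame = base frame: x ahead of the robot, y to its left, z up, the work surface at z = 0. Lengths are in m, angles in rad, forces in N, time in s.
With the tool pointing down it reaches from about 0.4 to 0.85 m from the base axis. Payload 10.4 kg.
Tool frame: the origin (TCP) lies on the centre line of the jaws, within the pads' length; the fingertips stand 22 mm ahead of it and the grasp point (between the pads) lies 3 mm ahead of it; z points along the fingers, y is the direction in which the jaws open and shut (so a half turn about z gives the same grasp; the last joint's range is limited). The gripper opens to 85 mm and grips with 20 to 120 N. Pads are 22 mm wide; open, the fingers measure 114 mm over their backs; the gripper's body (76 mm by 85 mm) begins 54 mm behind the grasp point. The pads swing forward as they close: fully open they stand 13 mm farther back than shut.
Start: joints at [-1.288, 0.332, -0.065, 1.46, 0.022, 1.35, -0.088], TCP at [0.188, 0.596, 0.253] pointing down, gripper open.
Joint ranges: [-2.6, 2.6], [-0.5, 2.12], [-1.47, 1.34], [0.16, 2.42], [-1.27, 4.41], [0.06, 2.06], [-2.6, 2.6]. Speed limits (rad/s): [2.22, 2.22, 2.79, 2.79, 3.14, 3.14, 3.14].

### API

Orientations are given as a unit quaternion [x, y, z, w].
In Python, from workcell import manip gives the robot as it stands. The module is installed in compiled form; this text tells all that it offers.
- The arm moves only by the shell command python3 -m crank 'ROWS' [FORCE]. ROWS is JSON, a list of rows, each a list of 3 entries, a list of its own where there are three numbers: the opening, from -1 (shut) to 1 (fully open), then the shift along the tool's x, y, z normalised to -1 to 1, where 1 is 80 mm, then the turn, a rotation vector about the tool's x, y, z normalised to -1 to 1, where 1 is pi/4 rad. In form: [[jaw, [tx, ty, tz], [ax, ay, az]], ...]. A call has exactly 5 rows; each row shifts and turns the commanded pose from where the row before left it, along the tool's axes as they then stand; what a row does not reach is not made up. A row lasts 1/10 s, in which the tool goes at most 50 mm and 8.59 degrees, less where a joint would pass 70% of its speed; a pose out of reach is approached as far as the arm can. A call with a number of a shift or a turn outside -1 to 1 is refused whole. A call with a gripper value outside its range is refused whole. The fingers move at their own pace and stop on an object; FORCE is the grip in N (left out, the last holds). Time passes only in rows, so rows that do not move let the fingers close, or fill a call up. It gives the time, the measured TCP pose, the force and the opening at its end, in the units of the state.
- manip.get_obs(): the state, without advancing time (a new reading comes with each control period).
- manip.camera(name): name is "side" or "top"; returns the picture (420x560x3 uint8, blue, green, red); there is no depth.
- manip.camera_info(name): a dict with "K" (3x3 intrinsics, pixels), "k1" (the pictures are not rectified: a ray, as slopes to the right and down, at radius r is drawn at 1 + k1 r^2 times it, then the intrinsics apply), "camera_from_world" (4x4, takes a point from world to camera coordinates). Camera axes: x right, y down, z forward; pixel columns grow to the right and rows downward; lengths in m; the calibration is good to about 2 mm. A picture is of the moment at which its call begins. camera_info takes no time and is no camera call.
- manip.hand_in(): hands the job in, once; it reports no verdict.
The state is a dict: "clock": time; "joint_pos": joint angles; "joint_velocities": joint speeds; "tau": joint torques, N m; "position": TCP position; "ee_rot": TCP orientation; "ft_force": force on the tool from outside, world axes, zero at the start; "torque": the same for the moment, N m; "grip_width": opening from 0.0 (shut) to 1.0 (fully open).
Only numpy, scipy, OpenCV 4.12 (cv2) and the standard library are available. Lean on these libraries where they do the work, as an engineer would, in place of code of your own. Each camera call takes 0.05 s, during which the arm holds its last target.

## Working session

There is one attempt and no reset: what is moved stays moved. The work goes in short steps, Python scripts to look and compute and a shell command to move; the robot and the scene stay as the last step left them, time stands still between calls to the robot, and variables do not carry over. Pictures are saved under pics/ and viewed, and the job is handed in when it is done.

```bash
ls; mkdir -p pics; python3 - <<'E'
from workcell import manip
import cv2
o=manip.get_obs(); print({k:o[k] for k in('clock','position','ee_rot','ft_force','grip_width')})
for n in('top','side'):
    cv2.imwrite(f'pics/{n}0.png',manip.camera(n)); print(n,manip.camera_info(n))
E
```

```text
pics
{'clock': 0.0, 'position': array([0.18803493, 0.59567351, 0.25251396]), 'ee_rot': array([ 1.52279807e-01,  9.88337155e-01, -7.24136667e-04, -6.82405534e-05]), 'ft_force': array([-0.36920058,  0.18324392,  0.7093061 ]), 'grip_width': 1.001813950579587}
top {'K': array([[521.85902669,   0.        , 270.57666471],
       [  0.        , 521.85902669, 218.10343456],
       [  0.        ,   0.        ,   1.        ]]), 'k1': -0.07703709035205338, 'camera_from_world': array([[-0.01880412, -0.99963135, -0.01958485,  0.02436757],
       [-0.98123274,  0.02221076, -0.19154369,  0.45607483],
       [ 0.19190807,  0.01561548, -0.98128867,  1.58149453],
       [ 0.        ,  0.        ,  0.        ,  1.        ]])}
side {'K': array([[403.48132572,   0.        , 281.38631299],
       [  0.        , 403.48132572, 211.01913567],
       [  0.        ,   0.        ,   1.        ]]), 'k1': -0.10138459167623598, 'camera_from_world': array([[ 9.97587930e-01, -6.94108784e-02,  6.72748973e-04,
        -4.71662143e-01],
       [-4.60726038e-02, -6.69352241e-01, -7.41515268e-01,
         5.26985647e-02],
       [ 5.19195321e-02,  7.39695685e-01, -6.70935657e-01,
         1.16787091e+00],
       [ 0.00000000e+00,  0.00000000e+00,  0.00000000e+00,
         1.00000000e+00]])}
```

View pics/top0.png

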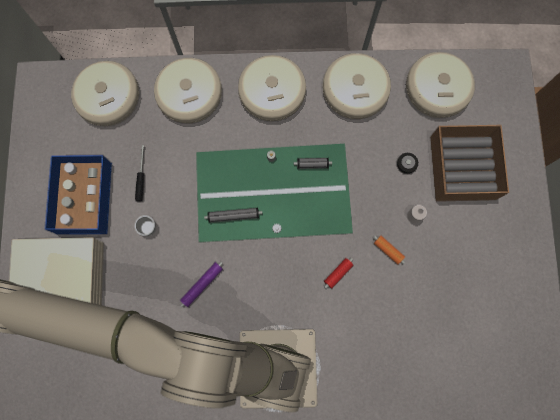

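View pics/side0.png

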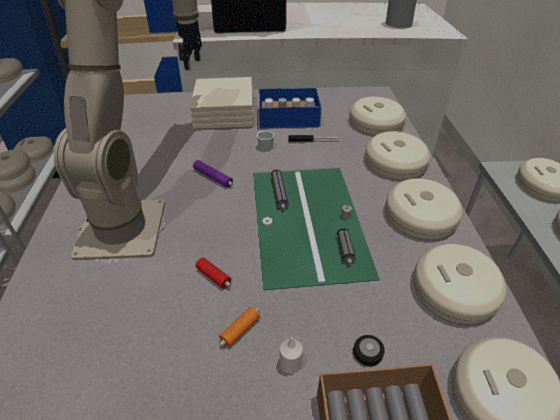

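The top view shows two grey rollers on the mat. The longer one is at about (233,215), left of centre and on the robot's side of the tape; the shorter is at about (313,163), on the far side. The lookalikes are purple (202,285), red (339,273), orange (389,250) and the grey cylinders in the crate (469,165). Only the two on the mat fit the description. Next I'll measure them and check them in an enlarged crop.

```bash
cat > h.py <<'E'
import numpy as np, cv2
from workcell import manip
def ray(n,uv):
    i=manip.camera_info(n); K=i['K'];T=i['camera_from_world']
    p=(np.asarray(uv,float)-[K[0,2],K[1,2]])/[K[0,0],K[1,1]]
    q=p.copy()
    for _ in range(20): q=p/(1+i['k1']*(q@q))
    R=T[:3,:3]; return -R.T@T[:3,3], R.T@np.array([q[0],q[1],1])
def onz(n,uv,z):
    c,d=ray(n,uv); return c+d*(z-c[2])/d[2]
def proj(n,P):
    i=manip.camera_info(n);T=i['camera_from_world'];p=T[:3,:3]@P+T[:3,3];q=p[:2]/p[2]
    q=q*(1+i['k1']*(q@q));return q*i['K'][0,0]+i['K'][:2,2]
def measure(tag,pic=True,n='top'):
    im=manip.camera(n)
    hsv=cv2.cvtColor(im,cv2.COLOR_BGR2HSV)
    g=((hsv[...,0]>60)&(hsv[...,0]<95)&(hsv[...,1]>90)).astype(np.uint8)
    cs,_=cv2.findContours(g,cv2.RETR_EXTERNAL,cv2.CHAIN_APPROX_SIMPLE)
    c=max(cs,key=cv2.contourArea); hull=cv2.convexHull(c)
    m=np.zeros(g.shape,np.uint8);cv2.fillConvexPoly(m,hull,1)
    m=cv2.erode(m,np.ones((5,5)))
    obj=((m>0)&(g==0)).astype(np.uint8)
    k,l,s,ce=cv2.connectedComponentsWithStats(obj)
    for j in range(1,k):
        if s[j,4]<25: continue
        pix=np.argwhere(l==j)[:,::-1].astype(np.float32)
        r=cv2.minAreaRect(pix); v=hsv[l==j].mean(0)
        print('blob',ce[j].round(1),'area',s[j,4],'rect',np.round(r[1],1),'hsv',v.round())
    return im,hsv,g,obj
E
python3 - <<'E'
from h import *
im,h,g,o=measure('a')
cv2.imwrite('pics/crop0.png',cv2.resize(im[135:250,185:360],None,fx=4,fy=4,interpolation=cv2.INTER_CUBIC))
c=max(cv2.findContours(g,0,2)[0],key=cv2.contourArea)
b=cv2.boxPoints(cv2.minAreaRect(c))
for p in b: print(p,onz('top',p,.003).round(4))
E
```

```text
[238.00003 199.00003] [0.5297 0.1194 0.003 ]
[241.50003 195.50003] [0.541 0.108 0.003]
[244.00003 198.00003] [0.5325 0.1    0.003 ]
[240.50003 201.50003] [0.5212 0.1114 0.003 ]
```

View pics/crop0.png

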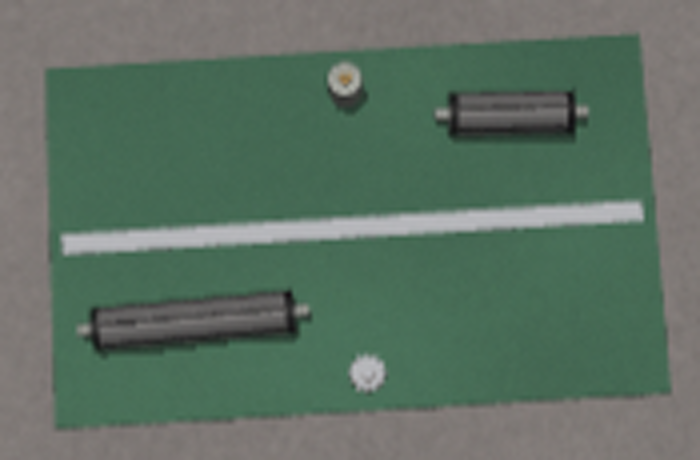

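The crop shows the long grey roller with its stub axles at px ≈(206,217)–(261,213). The short one is at ≈(296,163)–(331,163), the motor at (271,155) and the gear at (277,228). The green mask missed most of the mat, so I'll retune the colours.

```bash
sed -i "s/>90)).astype/>S0)).astype/; s/^def measure/S0=60\ndef measure/" h.py
cat >> h.py <<'E'
def line(n,im,hsv,g,obj):
    w=((hsv[...,2]>140)&(hsv[...,1]<45)&(obj>0)).astype(np.uint8)
    k,l,s,ce=cv2.connectedComponentsWithStats(w)
    out=[]
    for j in range(1,k):
        if s[j,2]>60 or s[j,3]>60: 
            px=np.argwhere(l==j)[:,::-1].astype(np.float32)
            W=np.array([onz(n,p,.003) for p in px]); c=W.mean(0)
            u=np.linalg.svd(W-c)[2][0]; t=(W-c)@u
            print('tape pts',len(px),'mid',(c+u*(t.max()+t.min())/2).round(4),'len',np.ptp(t).round(3),'ang of dir vs y deg',np.degrees(np.arctan(-u[0]/u[1])).round(2))
    return out
E
python3 - <<'E'
from h import *
for n in('top','side'):
    r=measure('a',n=n); line(n,*r)
    im,h=r[:2]
    if n=='top': print(h[180,250],h[225,220],h[190,270],h[163,313],h[215,233])
E
```

```text
blob [270.9 155.6] area 90 rect [11.  8.] hsv [ 42.  28. 120.]
blob [312.4 163. ] area 370 rect [39. 10.] hsv [34. 12. 79.]
blob [272.3 191.3] area 896 rect [  6.1 145.5] hsv [ 98.  15. 167.]
blob [233.  214.7] area 579 rect [11.  58.3] hsv [28. 11. 83.]
blob [276.4 227.8] area 80 rect [10.  9.] hsv [ 98.  15. 157.]
tape pts 740 mid [0.5524 0.0079 0.003 ] len 0.47 ang of dir vs y deg 2.05
[ 72  91 104] [ 71  85 111] [113   6 184] [  0   7 115] [ 10   7 117]
blob [279.4 191.2] area 376 rect [36.7 11. ] hsv [91. 14. 79.]
blob [309.8 229. ] area 762 rect [112.8   7.6] hsv [ 91.   9. 169.]
blob [345.9 211.6] area 129 rect [ 9.4 14.5] hsv [45. 24. 96.]
blob [266.9 221.3] area 91 rect [ 9. 10.] hsv [ 63.  14. 141.]
blob [345.6 246.2] area 420 rect [35.9 12.6] hsv [90. 14. 76.]
tape pts 630 mid [0.5509 0.0034 0.003 ] len 0.467 ang of dir vs y deg 2.08
```

```bash
cat >> h.py <<'E'
LM=np.array([.552,.0065]);LA=np.radians(2.06)
LY=np.array([-np.sin(LA),np.cos(LA)]);LX=np.array([LY[1],-LY[0]])
def toline(p): d=np.asarray(p)[:2]-LM; return np.array([d@LX,d@LY])
def rollers(n,im,hsv,g,obj,extra=None):
    """stub ends = bright pixels in the outer 10% of each dark elongated blob"""
    k,l,s,ce=cv2.connectedComponentsWithStats(obj)
    for j in range(1,k):
        if s[j,4]<250 : continue
        px=np.argwhere(l==j)[:,::-1].astype(float)
        V=im[l==j].max(1).astype(float)
        if V.mean()>125: continue
        c=px.mean(0);u=np.linalg.svd(px-c)[2][0];t=(px-c)@u;L=np.ptp(t)
        E=[]
        for a,b in((t.min(),1),(t.max(),-1)):
            q=(np.abs(t-a)<4.5)
            w=np.clip(V[q]-60,0,None); E.append((px[q]*w[:,None]).sum(0)/w.sum())
        P=[onz(n,e,.020) for e in E]; 
        if P[0][1]<P[1][1]: P=P[::-1]; E=E[::-1]
        m=(P[0]+P[1])/2; d=P[0]-P[1]
        print(n,'stubs px',np.round(E,1).tolist(),'W',P[0][:2].round(4),P[1][:2].round(4),'len',np.linalg.norm(d).round(4),'mid',m[:2].round(4),'line xy mm',(1e3*toline(m)).round(1),'angle rel tape deg',np.degrees(np.arctan2(-d[0],d[1])-LA).round(2))
E
python3 - <<'E'
from h import *
for n in('top','side'):
    r=measure('a',n=n); rollers(n,*r)
E
```

```text
blob [270.9 155.7] area 89 rect [11.  8.] hsv [ 43.  27. 120.]
blob [312.3 162.9] area 365 rect [10. 38.] hsv [32. 12. 80.]
blob [272.3 191.3] area 895 rect [  6.1 145.5] hsv [ 98.  15. 167.]
blob [233.  214.7] area 580 rect [11.  58.3] hsv [30. 12. 83.]
blob [276.4 227.8] area 80 rect [10.  9.] hsv [ 99.  15. 157.]
top stubs px [[295.0, 162.8], [330.0, 162.2]] W [ 0.6413 -0.0671] [ 0.6409 -0.18  ] len 0.1129 mid [ 0.6411 -0.1236] line xy mm [  84.4 -133.2] angle rel tape deg -2.23
top stubs px [[205.4, 216.9], [260.0, 212.1]] W [0.47   0.2222] [0.4815 0.0483] len 0.1743 mid [0.4758 0.1353] line xy mm [-71.6 131.5] angle rel tape deg 1.75
blob [279.4 191.2] area 377 rect [36.5 10.8] hsv [96. 15. 79.]
blob [309.7 228.9] area 763 rect [113.    7.6] hsv [ 89.   9. 169.]
blob [346.  211.6] area 128 rect [ 9.3 14.4] hsv [39. 25. 97.]
blob [267.  221.3] area 92 rect [ 9. 10.] hsv [ 61.  15. 141.]
blob [345.6 246.2] area 421 rect [36.1 12.8] hsv [93. 15. 76.]
side stubs px [[276.6, 175.4], [282.7, 205.8]] W [0.4709 0.1993] [0.48  0.047] len 0.1527 mid [0.4754 0.1232] line xy mm [-72.3 119.3] angle rel tape deg 1.36
side stubs px [[342.6, 231.6], [349.4, 260.9]] W [ 0.6405 -0.074 ] [ 0.6387 -0.1826] len 0.1086 mid [ 0.6396 -0.1283] line xy mm [  82.7 -137.9] angle rel tape deg -2.99
```

The stubs sit where they should: the long roller measures ≈174 mm between stub centres and the short ≈113 mm, as expected. The long one is at line x −72, y +131 mm, and the short at +84, −133. The tape is yawed 2.06°. First I'll turn the tool so the jaws lie along the tape, then travel behind the long roller.

```bash
cat >> h.py <<'E'
from scipy.spatial.transform import Rotation as R_
def st():
    o=manip.get_obs();R=R_.from_quat(o['ee_rot']).as_matrix();p=o['position']
    yaw=np.degrees(np.arctan2(R[1,1],R[0,1]))-90-np.degrees(LA)
    print('t',np.round(o['clock'],2),'TCP line mm',(1e3*toline(p)).round(1),'z',(1e3*p[2]).round(1),'yaw err deg',yaw.round(2),'tilt',R[:2,2].round(4),'F',np.round(o['ft_force'],1),'grip',np.round(o['grip_width'],3))
E
python3 -m crank '[[0.4,[0,0,0],[0,0,-0.145]],[0.4,[0,0,0],[0,0,-0.145]],[0.4,[0,0,0],[0,0,-0.145]],[0.4,[-0.22,-0.49,0],[0,0,0]],[0.4,[-0.22,-0.49,0],[0,0,0]]]'
python3 -c "
from h import *; st()"
```

```text
clock: 0.85
position: [0.2258, 0.5183, 0.2527]
ee_rot: [-0.019, 1.0, -0.0, -0.0]
ft_force: [0.8, -0.5, 0.5]
grip_width: 0.702
t 0.85 TCP line mm [-307.6  523.2] z 252.7 yaw err deg 0.13 tilt [-0.0005 -0.0005] F [ 0.8 -0.5  0.5] grip 0.702
```

```bash
python3 -m crank '[[0.4,[-0.22,-0.49,0],[0,0,0]],[0.4,[-0.22,-0.49,0],[0,0,0]],[0.4,[-0.22,-0.49,0],[0,0,0]],[0.4,[-0.22,-0.49,0],[0,0,0]],[0.4,[-0.22,-0.49,0],[0,0,0]]]'
python3 -m crank '[[0.4,[-0.22,-0.49,0],[0,0,0]],[0.4,[-0.22,-0.49,0],[0,0,0]],[0.4,[-0.22,-0.49,0],[0,0,0]],[0.4,[-0.22,-0.49,0],[0,0,0]],[0.4,[-0.22,-0.49,0],[0,0,0]]]'
python3 -c "
from h import *; st()"
```

```text
clock: 1.35
position: [0.3216, 0.3245, 0.2535]
ee_rot: [-0.018, 1.0, 0.0, 0.0]
ft_force: [0.1, 0.2, -0.4]
grip_width: 0.702
clock: 1.85
position: [0.4166, 0.1318, 0.2536]
ee_rot: [-0.018, 1.0, 0.0, 0.0]
ft_force: [0.9, 1.3, -0.3]
grip_width: 0.702
t 1.85 TCP line mm [-130.8  130.1] z 253.6 yaw err deg -0.0 tilt [0.0007 0.0008] F [ 0.9  1.3 -0.3] grip 0.702
```

```bash
python3 -m crank '[[0.4,[0,0,0.42],[0,0,0]],[0.4,[0,0,0.42],[0,0,0]],[0.4,[0,0,0.42],[0,0,0]],[0.4,[0,0,0.42],[0,0,0]],[0.4,[0,0,0.42],[0,0,0]]]'
python3 - <<'E'
from h import *
st()
for n in('top','side'):
    im=manip.camera(n)
    c=im[130:270,180:360] if n=='top' else im[110:270,200:380]
    cv2.imwrite(f'pics/{n}1.png',cv2.resize(c,None,fx=4,fy=4,interpolation=cv2.INTER_CUBIC))
E
```

```text
clock: 2.35
position: [0.4161, 0.1335, 0.0843]
ee_rot: [-0.018, 1.0, 0.0, 0.0]
ft_force: [0.6, 0.5, 0.0]
grip_width: 0.701
t 2.35 TCP line mm [-131.3  131.8] z 84.3 yaw err deg -0.01 tilt [0.0008 0.0006] F [0.6 0.5 0. ] grip 0.701
```

View pics/side1.png

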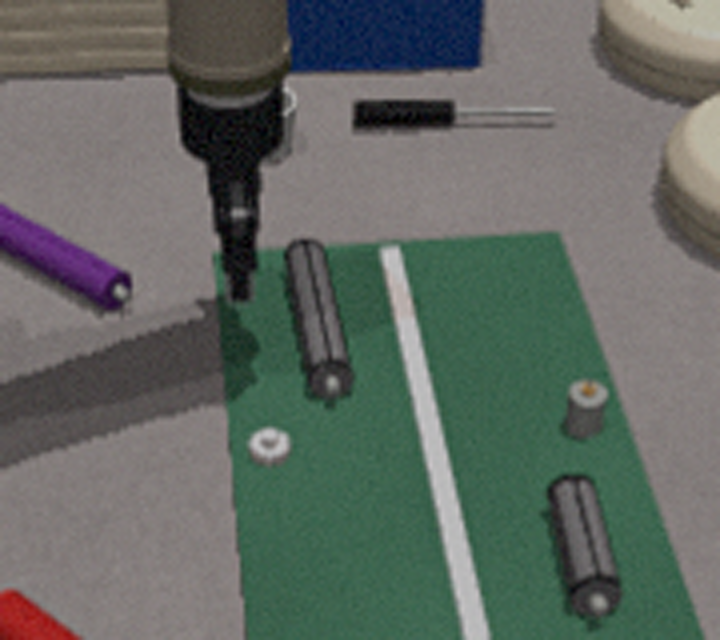

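View pics/top1.png

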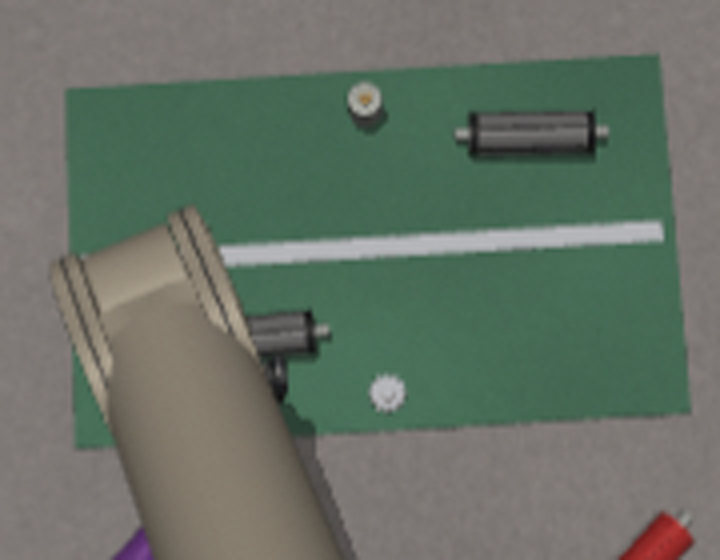

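The side crop shows the near fingertip at about crop (241,300), full px (260,185), clear of the roller on the robot's side. I'll work out the tip's height from that ray.

```bash
python3 - <<'E'
from h import *
for uv in((260.2,185),(257,184.5),(263,184.5)):
    c,d=ray('side',uv)
    for y in(.09,.095,.10): print(uv,y,(c+d*(y-c[1])/d[1]).round(4))
E
```

```text
(260.2, 185) 0.09 [0.4153 0.09   0.0693]
(260.2, 185) 0.095 [0.4153 0.095  0.0653]
(260.2, 185) 0.1 [0.4153 0.1    0.0614]
(257, 184.5) 0.09 [0.4058 0.09   0.0717]
(257, 184.5) 0.095 [0.4058 0.095  0.0678]
(257, 184.5) 0.1 [0.4057 0.1    0.0638]
(263, 184.5) 0.09 [0.4238 0.09   0.0707]
(263, 184.5) 0.095 [0.4238 0.095  0.0668]
(263, 184.5) 0.1 [0.4239 0.1    0.0628]
```

```bash
python3 -m crank '[[0.4,[0,0,0.18],[0,0,0]],[0.4,[0,0,0.18],[0,0,0]],[0.4,[0,0,0.18],[0,0,0]],[0.4,[0,0,0.14],[0,0,0]],[0.4,[0,0,0],[0,0,0]]]'
python3 -m crank '[[0.4,[0,0,0.013],[0,0,0]],[0.4,[0,0,0.013],[0,0,0]],[0.4,[0,0,0.013],[0,0,0]],[0.4,[0,0,0.013],[0,0,0]],[0.4,[0,0,0],[0,0,0]]]'
python3 -c "
from h import *; st()"
```

```text
clock: 2.95
position: [0.4159, 0.1335, 0.0309]
ee_rot: [-0.018, 1.0, -0.0, -0.0]
ft_force: [0.2, 0.5, 0.4]
grip_width: 0.699
clock: 3.45
position: [0.4161, 0.1335, 0.0268]
ee_rot: [-0.018, 1.0, 0.0, 0.0]
ft_force: [0.8, -0.7, 0.5]
grip_width: 0.701
t 3.45 TCP line mm [-131.3  131.8] z 26.8 yaw err deg -0.01 tilt [0.     0.0002] F [ 0.8 -0.7  0.5] grip 0.701
```

```bash
python3 -m crank '[[0.4,[0,0,0.013],[0,0,0]],[0.4,[0,0,0.013],[0,0,0]],[0.4,[0,0,0.013],[0,0,0]],[0.4,[0,0,0],[0,0,0]],[0.4,[0,0,0],[0,0,0]]]'
python3 -m crank '[[0.4,[0,0,0.013],[0,0,0]],[0.4,[0,0,0.013],[0,0,0]],[0.4,[0,0,0],[0,0,0]],[0.4,[0,0,0],[0,0,0]],[0.4,[0,0,0],[0,0,0]]]'
```

```text
clock: 3.95
position: [0.416, 0.1335, 0.0236]
ee_rot: [-0.018, 1.0, -0.0, -0.0]
ft_force: [0.1, -0.1, 0.4]
grip_width: 0.697
clock: 4.45
position: [0.4161, 0.1335, 0.0215]
ee_rot: [-0.018, 1.0, 0.0, 0.0]
ft_force: [-0.5, -0.1, 0.1]
grip_width: 0.7
```

```bash
python3 -m crank '[[0.4,[0,0,0.013],[0,0,0]],[0.4,[0,0,0.013],[0,0,0]],[0.4,[0,0,0],[0,0,0]],[0.4,[0,0,0],[0,0,0]],[0.4,[0,0,0],[0,0,0]]]'
python3 -m crank '[[0.4,[0,0,0.013],[0,0,0]],[0.4,[0,0,0.013],[0,0,0]],[0.4,[0,0,0],[0,0,0]],[0.4,[0,0,0],[0,0,0]],[0.4,[0,0,0],[0,0,0]]]'
```

```text
clock: 4.95
position: [0.4162, 0.1336, 0.02]
ee_rot: [-0.018, 1.0, 0.0, -0.0]
ft_force: [-4.6, -1.7, 13.1]
grip_width: 0.7
clock: 5.45
position: [0.4163, 0.1336, 0.0198]
ee_rot: [-0.018, 1.0, 0.001, -0.001]
ft_force: [-18.3, -7.2, 52.7]
grip_width: 0.704
```

Contact with the mat came at TCP z ≈ 0.020, so the tips stand 17 mm below the TCP at this opening. I'll raise them to z ≈ 28 mm, which is 8 mm above the axle, and approach.

```bash
python3 -m crank '[[0.4,[0,0,-0.17],[0,0,0]],[0.4,[0,0,-0.17],[0,0,0]],[0.4,[-0.1,0,0],[0,0,0]],[0.4,[-0.1,0,0],[0,0,0]],[0.4,[-0.08,0,0],[0,0,0]]]'
python3 -m crank '[[0.4,[-0.03,0,0],[0,0,0]],[0.4,[-0.03,0,0],[0,0,0]],[0.4,[-0.03,0,0],[0,0,0]],[0.4,[-0.03,0,0],[0,0,0]],[0.4,[-0.03,0,0],[0,0,0]]]'
python3 - <<'E'
from h import *
st()
im=manip.camera('side'); c=im[110:270,200:380]
cv2.imwrite('pics/side2.png',cv2.resize(c,None,fx=4,fy=4,interpolation=cv2.INTER_CUBIC))
E
```

```text
clock: 5.95
position: [0.4391, 0.1342, 0.044]
ee_rot: [-0.018, 1.0, -0.0, -0.0]
ft_force: [0.2, 1.4, -0.4]
grip_width: 0.705
clock: 6.45
position: [0.4505, 0.1348, 0.0445]
ee_rot: [-0.018, 1.0, 0.0, -0.0]
ft_force: [-0.5, 0.2, 1.7]
grip_width: 0.7
t 6.45 TCP line mm [-96.8 131.8] z 44.5 yaw err deg -0.0 tilt [-0.0002  0.0001] F [-0.5  0.2  1.7] grip 0.7
```

View pics/side2.png

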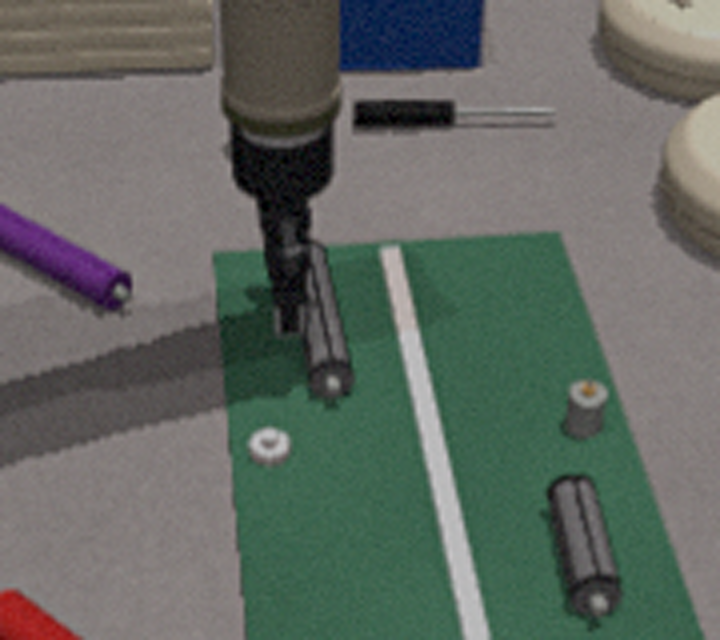

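The fingertips are at the shoulder of the long roller, at crop (290,330), and the roller hasn't moved. Time to start pushing at about 30 mm/s.

```bash
python3 -m crank '[[0.4,[-0.03,0,0],[0,0,0]],[0.4,[-0.03,0,0],[0,0,0]],[0.4,[-0.03,0,0],[0,0,0]],[0.4,[-0.03,0,0],[0,0,0]],[0.4,[-0.03,0,0],[0,0,0]]]'
python3 -m crank '[[0.4,[-0.03,0,0],[0,0,0]],[0.4,[-0.03,0,0],[0,0,0]],[0.4,[-0.03,0,0],[0,0,0]],[0.4,[-0.03,0,0],[0,0,0]],[0.4,[-0.03,0,0],[0,0,0]]]'
python3 - <<'E'
from h import *
st()
im=manip.camera('side'); c=im[110:270,200:380]
cv2.imwrite('pics/side3.png',cv2.resize(c,None,fx=4,fy=4,interpolation=cv2.INTER_CUBIC))
E
```

```text
clock: 7.0
position: [0.4628, 0.1359, 0.0472]
ee_rot: [-0.018, 1.0, 0.001, -0.0]
ft_force: [-20.0, -6.4, 51.9]
grip_width: 0.703
clock: 7.5
position: [0.4792, 0.1371, 0.0509]
ee_rot: [-0.018, 1.0, 0.003, 0.004]
ft_force: [-14.9, -7.1, 71.6]
grip_width: 0.7
t 7.5 TCP line mm [-68.  133.1] z 50.9 yaw err deg -0.02 tilt [0.0086 0.0052] F [-14.9  -7.1  71.6] grip 0.7
```

View pics/side3.png

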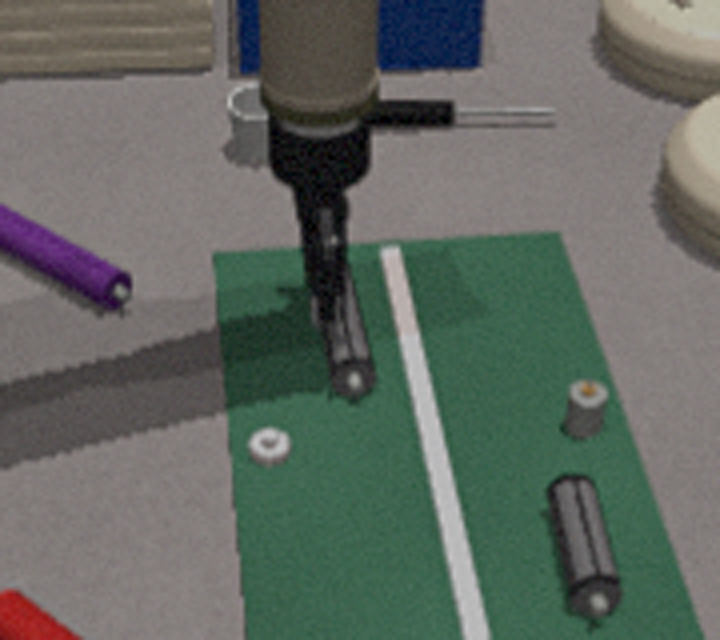

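The tips were riding up over the roller: Fz reached 72 N and the tool had climbed 6 mm. The contact is too high, so I'll retreat, go lower to just above the axle height, and measure again.

```bash
python3 -m crank '[[0.4,[0.1,0,0],[0,0,0]],[0.4,[0.2,0,0],[0,0,0]],[0.4,[0.2,0,0],[0,0,0]],[0.4,[0,0,0],[0,0,0]],[0.4,[0,0,0],[0,0,0]]]'
python3 - <<'E'
from h import *
st()
r=measure('a',n='side'); rollers('side',*r)
im=r[0]; c=im[110:270,200:380]
cv2.imwrite('pics/side4.png',cv2.resize(c,None,fx=4,fy=4,interpolation=cv2.INTER_CUBIC))
E
```

```text
clock: 8.05
position: [0.4349, 0.1344, 0.0448]
ee_rot: [-0.018, 1.0, 0.0, 0.0]
ft_force: [-0.0, -0.2, -0.2]
grip_width: 0.699
t 8.05 TCP line mm [-112.4  132. ] z 44.8 yaw err deg 0.01 tilt [0.0007 0.0005] F [-0.  -0.2 -0.2] grip 0.699
blob [309.7 229. ] area 769 rect [113.2   7.6] hsv [ 81.  11. 171.]
blob [272.9 189.8] area 496 rect [37.5 17.5] hsv [92. 27. 61.]
blob [346.  211.6] area 128 rect [ 9.4 14.5] hsv [43. 24. 99.]
blob [266.9 221.3] area 90 rect [ 9. 10.] hsv [ 62.  14. 145.]
blob [345.5 246.1] area 421 rect [35.4 12.9] hsv [92. 14. 78.]
side stubs px [[273.9, 174.4], [278.2, 206.2]] W [0.4623 0.2055] [0.4663 0.0459] len 0.1596 mid [0.4643 0.1257] line xy mm [-83.3 122.3] angle rel tape deg -0.62
side stubs px [[342.8, 231.7], [349.5, 260.5]] W [ 0.6408 -0.0745] [ 0.6393 -0.1812] len 0.1068 mid [ 0.64   -0.1279] line xy mm [  83.1 -137.4] angle rel tape deg -2.85
```

View pics/side4.png

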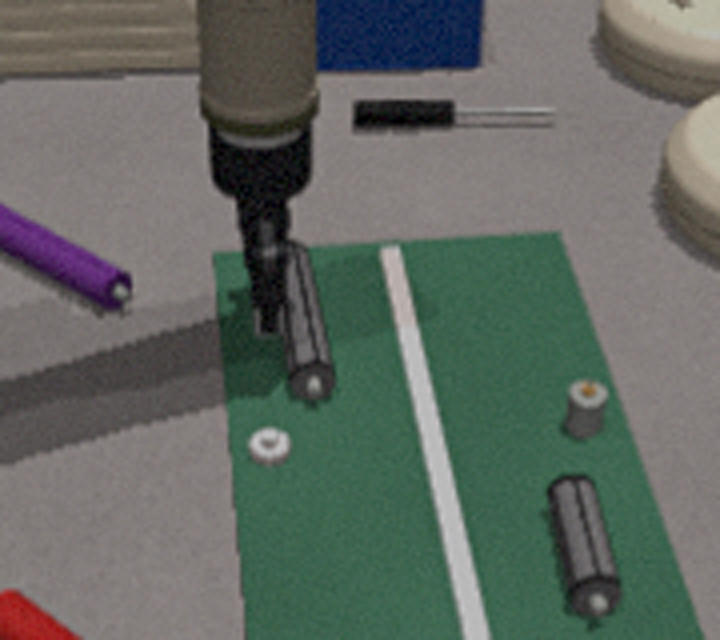

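The backward retreat rolled the roller about 11 mm back, and its axle is still parallel to the tape. I'll back off, lower the tips to ≈23 mm and push again while watching the force.

```bash
python3 -m crank '[[0.4,[0.15,0,0],[0,0,0]],[0.4,[0,0,-0.0],[0,0,0]],[0.4,[0,0,0.065],[0,0,0]],[0.4,[-0.05,0,0],[0,0,0]],[0.4,[-0.05,0,0],[0,0,0]]]'
python3 -m crank '[[0.4,[-0.03,0,0],[0,0,0]],[0.4,[-0.03,0,0],[0,0,0]],[0.4,[-0.03,0,0],[0,0,0]],[0.4,[-0.03,0,0],[0,0,0]],[0.4,[-0.03,0,0],[0,0,0]]]'
python3 - <<'E'
from h import *
st()
r=measure('a',n='side'); rollers('side',*r)
E
```

```text
clock: 8.6
position: [0.4309, 0.134, 0.0392]
ee_rot: [-0.018, 1.0, -0.0, -0.0]
ft_force: [0.4, -0.5, 0.4]
grip_width: 0.702
clock: 9.1
position: [0.4426, 0.1345, 0.0394]
ee_rot: [-0.018, 1.0, 0.0, -0.0]
ft_force: [-0.1, 0.2, -0.5]
grip_width: 0.702
t 9.1 TCP line mm [-104.7  131.8] z 39.4 yaw err deg -0.0 tilt [-0.      0.0001] F [-0.1  0.2 -0.5] grip 0.702
blob [309.7 228.8] area 764 rect [113.    7.6] hsv [ 78.  11. 171.]
blob [275.4 189.7] area 517 rect [38.1 18. ] hsv [92. 29. 61.]
blob [345.9 211.6] area 129 rect [ 9.4 14.5] hsv [39. 24. 99.]
blob [266.9 221.3] area 91 rect [ 9. 10.] hsv [ 61.  14. 144.]
blob [345.6 246.2] area 421 rect [35.9 12.8] hsv [92. 14. 78.]
side stubs px [[271.2, 174.1], [281.2, 205.9]] W [0.4535 0.2077] [0.4753 0.0469] len 0.1623 mid [0.4644 0.1273] line xy mm [-83.2 123.8] angle rel tape deg 5.68
side stubs px [[342.7, 231.7], [349.4, 260.9]] W [ 0.6406 -0.0744] [ 0.6388 -0.1826] len 0.1083 mid [ 0.6397 -0.1285] line xy mm [  82.8 -138.1] angle rel tape deg -3.03
```

```bash
python3 -m crank '[[0.4,[-0.03,0,0],[0,0,0]],[0.4,[-0.03,0,0],[0,0,0]],[0.4,[-0.03,0,0],[0,0,0]],[0.4,[-0.03,0,0],[0,0,0]],[0.4,[-0.03,0,0],[0,0,0]]]'
python3 -m crank '[[0.4,[-0.03,0,0],[0,0,0]],[0.4,[-0.03,0,0],[0,0,0]],[0.4,[-0.03,0,0],[0,0,0]],[0.4,[-0.03,0,0],[0,0,0]],[0.4,[-0.03,0,0],[0,0,0]]]'
python3 - <<'E'
from h import *
st()
r=measure('a',n='side'); rollers('side',*r)
im=r[0]; c=im[110:270,200:380]
cv2.imwrite('pics/side5.png',cv2.resize(c,None,fx=4,fy=4,interpolation=cv2.INTER_CUBIC))
E
```

```text
clock: 9.65
position: [0.4546, 0.1349, 0.0393]
ee_rot: [-0.018, 1.0, 0.0, -0.0]
ft_force: [-0.3, -0.2, 0.5]
grip_width: 0.7
clock: 10.15
position: [0.4666, 0.1353, 0.0394]
ee_rot: [-0.018, 1.0, 0.0, -0.0]
ft_force: [-0.8, 0.6, 0.2]
grip_width: 0.699
t 10.15 TCP line mm [-80.7 131.8] z 39.4 yaw err deg -0.0 tilt [-0.      0.0001] F [-0.8  0.6  0.2] grip 0.699
blob [283.3 189.4] area 497 rect [37.4 18.2] hsv [90. 29. 60.]
blob [309.7 228.9] area 766 rect [112.6   7.6] hsv [ 79.  11. 170.]
blob [346.  211.7] area 129 rect [ 9.4 14.5] hsv [47. 24. 99.]
blob [267.  221.3] area 93 rect [ 9. 10.] hsv [ 63.  15. 143.]
blob [345.6 246.2] area 422 rect [35.9 12.6] hsv [94. 14. 77.]
side stubs px [[283.1, 173.6], [289.2, 205.2]] W [0.4929 0.2075] [0.4997 0.0486] len 0.1591 mid [0.4963 0.128 ] line xy mm [-51.3 123.5] angle rel tape deg 0.4
side stubs px [[342.7, 231.7], [349.5, 260.8]] W [ 0.6406 -0.0745] [ 0.6392 -0.1824] len 0.1079 mid [ 0.6399 -0.1284] line xy mm [  83. -138.] angle rel tape deg -2.83
```

View pics/side5.png

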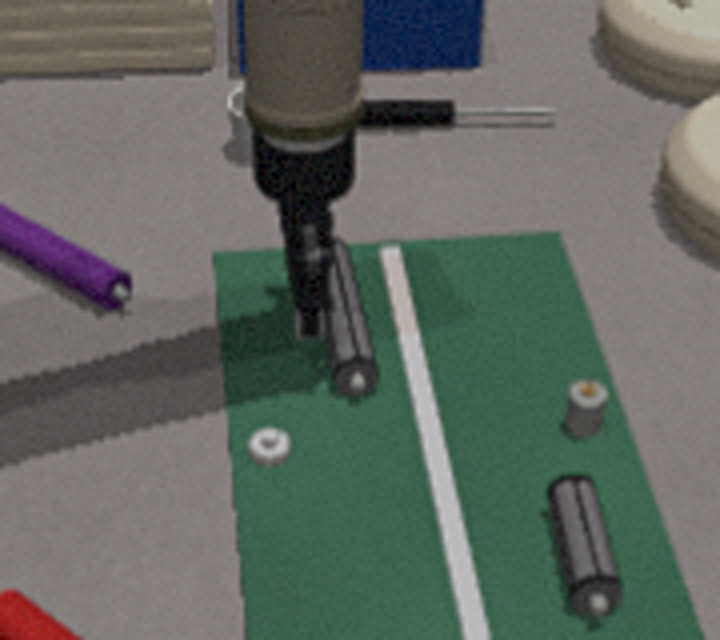

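The long roller rolls smoothly with almost no force, at about line x −51 with the TCP at −81, so the offset is ≈29 mm. I'll carry on.

```bash
python3 -m crank '[[0.4,[-0.03,0,0],[0,0,0]],[0.4,[-0.03,0,0],[0,0,0]],[0.4,[-0.03,0,0],[0,0,0]],[0.4,[-0.03,0,0],[0,0,0]],[0.4,[-0.03,0,0],[0,0,0]]]'
python3 -m crank '[[0.4,[-0.03,0,0],[0,0,0]],[0.4,[-0.03,0,0],[0,0,0]],[0.4,[-0.03,0,0],[0,0,0]],[0.4,[-0.03,0,0],[0,0,0]],[0.4,[-0.03,0,0],[0,0,0]]]'
python3 -m crank '[[0.4,[-0.03,0,0],[0,0,0]],[0.4,[-0.03,0,0],[0,0,0]],[0.4,[-0.025,0,0],[0,0,0]],[0.4,[-0.02,0,0],[0,0,0]],[0.4,[-0.02,0,0],[0,0,0]]]'
python3 - <<'E'
from h import *
st()
r=measure('a',n='side'); rollers('side',*r)
E
```

```text
clock: 10.7
position: [0.4786, 0.1358, 0.0394]
ee_rot: [-0.018, 1.0, 0.0, 0.0]
ft_force: [-0.3, -0.2, 0.8]
grip_width: 0.693
clock: 11.2
position: [0.4906, 0.1362, 0.0394]
ee_rot: [-0.018, 1.0, 0.0, -0.0]
ft_force: [-0.7, 0.2, 0.4]
grip_width: 0.699
clock: 11.7
position: [0.5005, 0.1366, 0.0394]
ee_rot: [-0.018, 1.0, 0.0, 0.0]
ft_force: [0.2, 0.0, 0.3]
grip_width: 0.698
t 11.7 TCP line mm [-46.7 131.8] z 39.4 yaw err deg -0.0 tilt [0.     0.0001] F [0.2 0.  0.3] grip 0.698
blob [304.  215.8] area 1113 rect [114.4  20.2] hsv [ 85.  19. 122.]
blob [345.9 211.6] area 129 rect [ 9.4 14.5] hsv [43. 24. 99.]
blob [267.  221.3] area 92 rect [ 9. 10.] hsv [ 71.  15. 144.]
blob [345.5 246.2] area 424 rect [35.9 12.8] hsv [91. 15. 77.]
side stubs px [[296.4, 172.7], [321.2, 279.3]] W [0.5374 0.2098] [ 0.5565 -0.2373] len 0.4475 mid [ 0.5469 -0.0138] line xy mm [ -5.8 -20.1] angle rel tape deg 0.38
side stubs px [[342.7, 231.7], [349.4, 260.9]] W [ 0.6407 -0.0744] [ 0.6388 -0.1825] len 0.1081 mid [ 0.6397 -0.1285] line xy mm [  82.8 -138.1] angle rel tape deg -3.08
```

```bash
python3 -m crank '[[0.4,[-0.02,0,0],[0,0,0]],[0.4,[-0.02,0,0],[0,0,0]],[0.4,[-0.02,0,0],[0,0,0]],[0.4,[-0.02,0,0],[0,0,0]],[0.4,[-0.02,0,0],[0,0,0]]]'
python3 - <<'E'
from h import *
st()
im=manip.camera('side'); c=im[160:240,250:350]
cv2.imwrite('pics/side6.png',cv2.resize(c,None,fx=7,fy=7,interpolation=cv2.INTER_CUBIC))
im=manip.camera('top'); c=im[170:240,195:295]
cv2.imwrite('pics/top6.png',cv2.resize(c,None,fx=7,fy=7,interpolation=cv2.INTER_CUBIC))
E
```

```text
clock: 12.25
position: [0.5086, 0.1368, 0.0394]
ee_rot: [-0.018, 1.0, 0.0, 0.0]
ft_force: [-0.4, -0.7, 0.2]
grip_width: 0.703
t 12.25 TCP line mm [-38.7 131.8] z 39.4 yaw err deg -0.01 tilt [0.     0.0001] F [-0.4 -0.7  0.2] grip 0.703
```

View pics/side6.png

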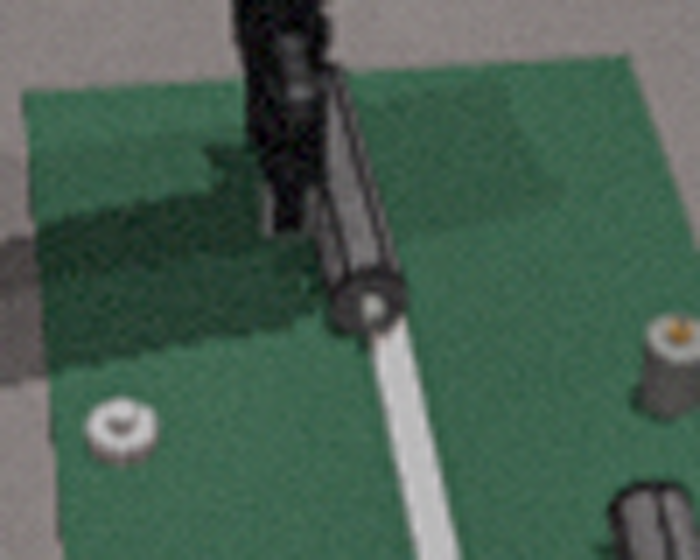

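View pics/top6.png

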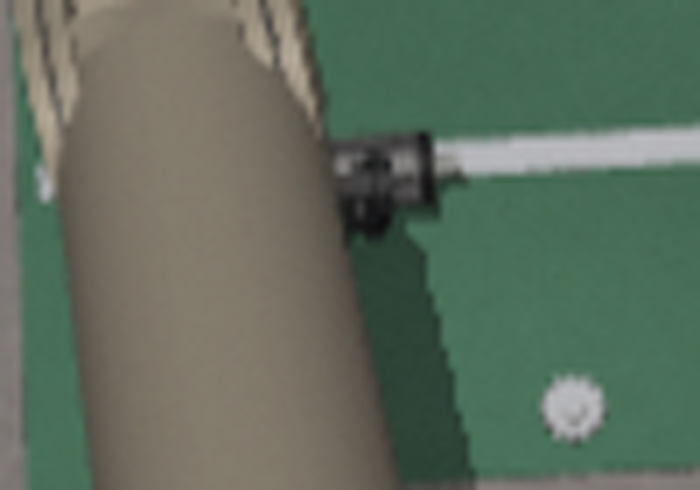

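The side crop shows the near stub at crop (374,305), full px (303,203.5), just short of the tape's middle. The top crop shows the stub at (447,163), full px (258.8,193.3).

```bash
python3 - <<'E'
from h import *
for n,uv in(('side',(302.9,203.1)),('top',(258.4,192.8))):
    p=onz(n,uv,.02); print(n,p.round(4),(1e3*toline(p)).round(1))
r=measure('a',n='side')
E
```

```text
side [0.542  0.0551 0.02  ] [-8.2 49. ]
top [0.5445 0.0527 0.02  ] [-5.8 46.4]
blob [305.4 217.9] area 1041 rect [115.   18.1] hsv [ 89.  21. 117.]
blob [346.  211.6] area 129 rect [ 9.4 14.5] hsv [41. 24. 98.]
blob [266.9 221.3] area 91 rect [ 9. 10.] hsv [ 70.  15. 144.]
blob [345.6 246.2] area 424 rect [35.9 12.9] hsv [93. 15. 78.]
```

Both views put it at −6 to −8 mm. One more slow 7 mm push, then a pause and a retreat.

```bash
python3 -m crank '[[0.4,[-0.02,0,0],[0,0,0]],[0.4,[-0.02,0,0],[0,0,0]],[0.4,[-0.02,0,0],[0,0,0]],[0.4,[-0.018,0,0],[0,0,0]],[0.4,[-0.012,0,0],[0,0,0]]]'
python3 -m crank '[[0.4,[0.1,0,0],[0,0,0]],[0.4,[0.2,0,0],[0,0,0]],[0.4,[0.1,0,-0.3],[0,0,0]],[0.4,[0,0,-0.5],[0,0,0]],[0.4,[0,0,-0.5],[0,0,0]]]'
python3 - <<'E'
from h import *
st()
im=manip.camera('side'); c=im[160:240,250:350]
cv2.imwrite('pics/side7.png',cv2.resize(c,None,fx=7,fy=7,interpolation=cv2.INTER_CUBIC))
im=manip.camera('top'); c=im[170:240,195:295]
cv2.imwrite('pics/top7.png',cv2.resize(c,None,fx=7,fy=7,interpolation=cv2.INTER_CUBIC))
E
```

```text
clock: 12.9
position: [0.5158, 0.1371, 0.0394]
ee_rot: [-0.018, 1.0, 0.0, 0.0]
ft_force: [-0.3, -0.2, 0.3]
grip_width: 0.698
clock: 13.4
position: [0.4823, 0.1356, 0.1442]
ee_rot: [-0.018, 1.0, -0.0, -0.001]
ft_force: [1.1, 1.1, -0.5]
grip_width: 0.698
t 13.4 TCP line mm [-65.  131.5] z 144.2 yaw err deg 0.0 tilt [-0.0015 -0.0006] F [ 1.1  1.1 -0.5] grip 0.698
```

View pics/side7.png

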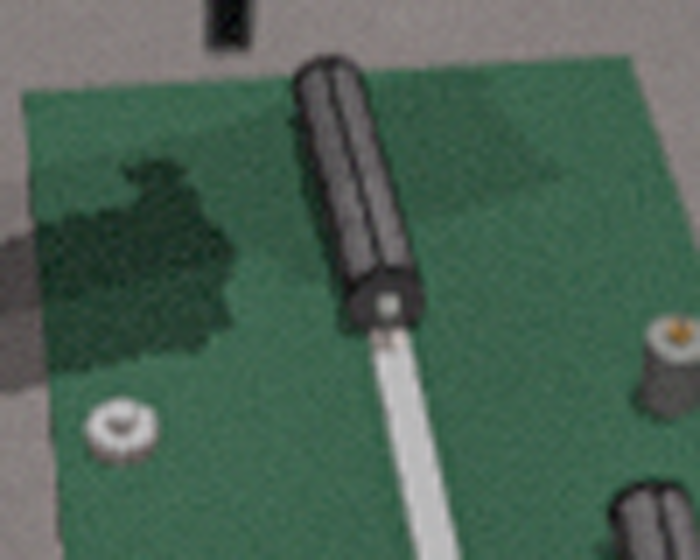

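View pics/top7.png

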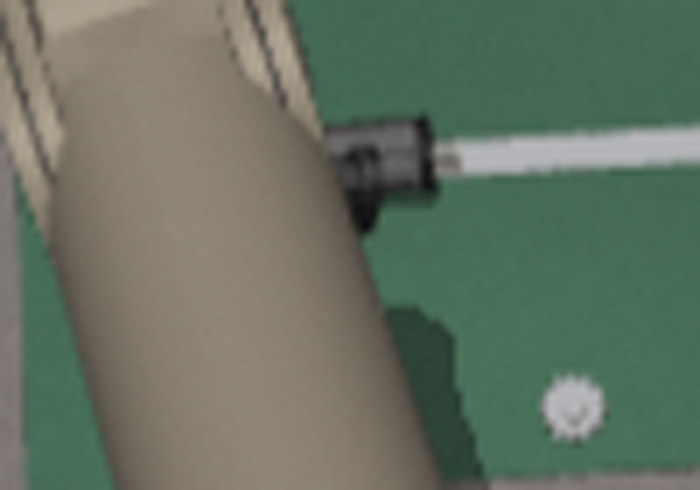

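The side crop shows the near stub at (388,305), now on the tape's middle, with the roller parallel. I'll travel over to the far side of the short roller and then check the long one in the clear top view.

```bash
python3 -m crank '[[0.4,[-0.3,-0.41,0],[0,0,0]],[0.4,[-0.3,-0.41,0],[0,0,0]],[0.4,[-0.3,-0.41,0],[0,0,0]],[0.4,[-0.3,-0.41,0],[0,0,0]],[0.4,[-0.3,-0.41,0],[0,0,0]]]'
python3 -m crank '[[0.4,[-0.3,-0.41,0],[0,0,0]],[0.4,[-0.3,-0.41,0],[0,0,0]],[0.4,[-0.3,-0.41,0],[0,0,0]],[0.4,[0,0,0],[0,0,0]],[0.4,[0,0,0],[0,0,0]]]'
python3 - <<'E'
from h import *
st()
for n,uv in(('side',(305.0,203.1)),('top',(258.4,192.2))):
    p=onz(n,uv,.02); print(n,p.round(4),(1e3*toline(p)).round(1))
im=manip.camera('top'); c=im[130:250,190:370]
cv2.imwrite('pics/top8.png',cv2.resize(c,None,fx=4,fy=4,interpolation=cv2.INTER_CUBIC))
c=im[180:215,195:275]
cv2.imwrite('pics/top8b.png',cv2.resize(c,None,fx=9,fy=9,interpolation=cv2.INTER_CUBIC))
E
```

```text
clock: 14.0
position: [0.6097, -0.0248, 0.1427]
ee_rot: [-0.018, 1.0, 0.0, -0.0]
ft_force: [0.2, 0.8, 0.9]
grip_width: 0.702
clock: 14.5
position: [0.6843, -0.1203, 0.142]
ee_rot: [-0.017, 1.0, -0.0, -0.001]
ft_force: [0.3, 0.7, -0.2]
grip_width: 0.7
t 14.5 TCP line mm [ 127.6 -131.5] z 142.0 yaw err deg -0.11 tilt [-0.0018 -0.0002] F [ 0.3  0.7 -0.2] grip 0.7
side [0.5484 0.0547 0.02  ] [-1.9 48.3]
top [0.5465 0.0526 0.02  ] [-3.9 46.3]
```

View pics/top8.png

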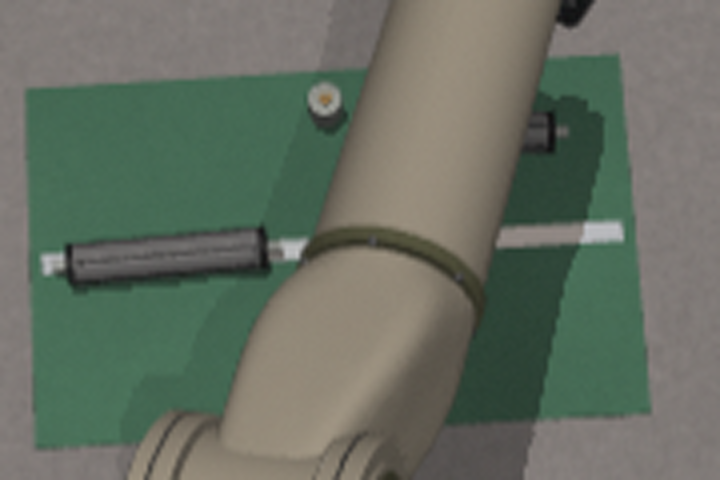

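View pics/top8b.png

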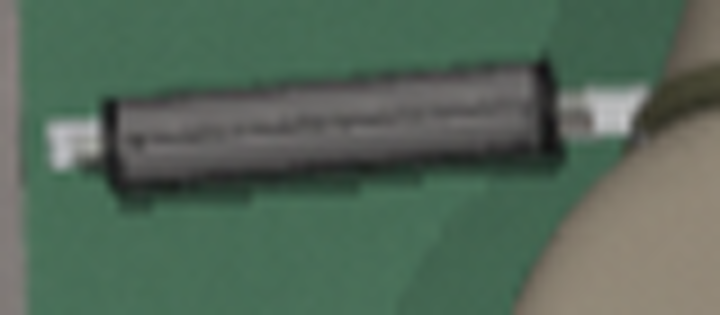

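```bash
python3 - <<'E'
from h import *
f=lambda x,y:(x/9+195-.45,y/9+180-.45)
for e in((112,143),(550,108),(85,152),(578,111)):
    p=onz('top',f(*e),.02); print(e,p.round(4),(1e3*toline(p)).round(1))
im=manip.camera('top');h=cv2.cvtColor(im,cv2.COLOR_BGR2HSV)
# tape centre line, right visible part, and axis-column scan of the sleeve
for col in range(212,256,6):
    s=np.flatnonzero(h[183:205,col,1]<45)+183; e=[onz('top',(col,v),.02) for v in (s.min()-.5,s.max()+.5)]
    print(col,s.min(),s.max(),[(1e3*toline(q)).round(1)[0] for q in e])
E
```

```text
(112, 143) [0.5398 0.2175 0.02  ] [ -4.6 211.3]
(550, 108) [0.5488 0.0614 0.02  ] [-1.2 54.9]
(85, 152) [0.5367 0.2271 0.02  ] [ -7.3 221. ]
(578, 111) [0.5475 0.0514 0.02  ] [-2.9 45.1]
212 191 199 [np.float64(10.7), np.float64(-18.9)]
218 190 199 [np.float64(12.8), np.float64(-20.1)]
224 190 199 [np.float64(11.6), np.float64(-21.2)]
230 189 198 [np.float64(13.8), np.float64(-19.1)]
236 189 198 [np.float64(12.6), np.float64(-20.3)]
242 188 197 [np.float64(14.8), np.float64(-18.1)]
248 187 197 [np.float64(16.9), np.float64(-19.3)]
254 187 196 [np.float64(15.7), np.float64(-17.1)]
```

The long roller's axle is at −3 to −5 mm across the tape, within 2° of it and at rest, which is inside the band. Next I'll lower the tips behind the short roller.

```bash
python3 -m crank '[[0.4,[0,0,0.4],[0,0,0]],[0.4,[0,0,0.4],[0,0,0]],[0.4,[0,0,0.3],[0,0,0]],[0.4,[0,0,0.1],[0,0,0]],[0.4,[0,0,0],[0,0,0]]]'
python3 - <<'E'
from h import *
st()
r=measure('a',n='side'); rollers('side',*r)
c=r[0][180:290,260:400]
cv2.imwrite('pics/side9.png',cv2.resize(c,None,fx=5,fy=5,interpolation=cv2.INTER_CUBIC))
E
```

```text
clock: 15.1
position: [0.6842, -0.1181, 0.0467]
ee_rot: [-0.019, 1.0, 0.0, -0.001]
ft_force: [-0.0, 0.3, 0.3]
grip_width: 0.698
t 15.1 TCP line mm [ 127.7 -129.2] z 46.7 yaw err deg 0.07 tilt [-0.0017  0.0008] F [-0.   0.3  0.3] grip 0.698
blob [308.4 222.7] area 912 rect [112.8  11.3] hsv [ 66.  15. 127.]
blob [345.9 211.7] area 132 rect [ 9.4 14.5] hsv [44. 24. 97.]
blob [357.6 224.5] area 74 rect [18.3  6.5] hsv [87. 79. 25.]
blob [267.  221.3] area 94 rect [10. 10.] hsv [ 53.  15. 148.]
blob [345.8 246.4] area 429 rect [36.1 13.2] hsv [89. 18. 61.]
blob [363.1 244.4] area 59 rect [13.2  6.7] hsv [80. 39. 46.]
side stubs px [[343.1, 231.3], [349.5, 261.2]] W [ 0.6421 -0.0731] [ 0.6388 -0.1836] len 0.1105 mid [ 0.6404 -0.1283] line xy mm [  83.5 -137.9] angle rel tape deg -3.78
```

View pics/side9.png

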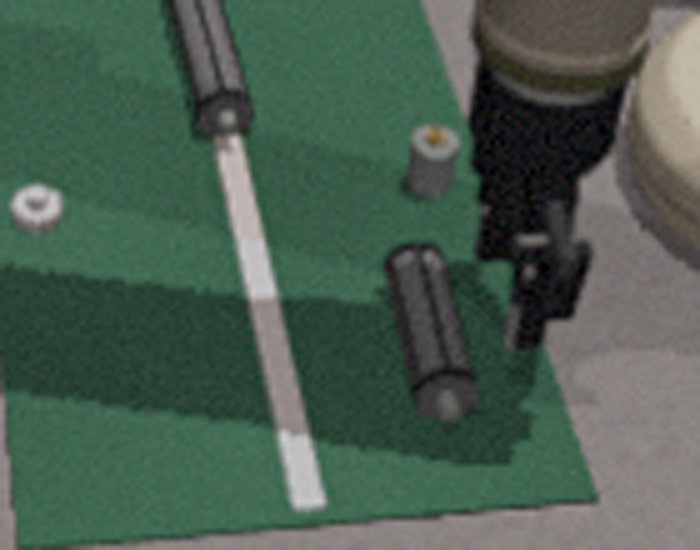

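The tips, at crop (520,345), stand clear on the far side of the short roller. I'll lower 7 mm and approach.

```bash
python3 -m crank '[[0.4,[0,-0.05,0.09],[0,0,0]],[0.4,[0,0,0],[0,0,0]],[0.4,[0.06,0,0],[0,0,0]],[0.4,[0.05,0,0],[0,0,0]],[0.4,[0.03,0,0],[0,0,0]]]'
python3 -m crank '[[0.4,[0.03,0,0],[0,0,0]],[0.4,[0.03,0,0],[0,0,0]],[0.4,[0.03,0,0],[0,0,0]],[0.4,[0.03,0,0],[0,0,0]],[0.4,[0.03,0,0],[0,0,0]]]'
python3 - <<'E'
from h import *
st()
r=measure('a',n='side'); rollers('side',*r)
c=r[0][180:290,260:400]
cv2.imwrite('pics/side10.png',cv2.resize(c,None,fx=5,fy=5,interpolation=cv2.INTER_CUBIC))
E
```

```text
clock: 15.65
position: [0.6734, -0.1239, 0.0405]
ee_rot: [-0.018, 1.0, 0.0, 0.0]
ft_force: [0.4, 0.3, 0.1]
grip_width: 0.705
clock: 16.15
position: [0.6617, -0.1242, 0.0402]
ee_rot: [-0.018, 1.0, 0.0, 0.0]
ft_force: [-0.4, -0.3, 0.4]
grip_width: 0.698
t 16.15 TCP line mm [ 104.9 -134.6] z 40.2 yaw err deg -0.01 tilt [0.0001 0.0001] F [-0.4 -0.3  0.4] grip 0.698
blob [308.4 222.7] area 924 rect [113.   11.4] hsv [ 62.  17. 125.]
blob [348.1 236.4] area 896 rect [66.6 26.9] hsv [90. 41. 47.]
blob [267.  221.2] area 93 rect [10. 10.] hsv [ 65.  15. 147.]
side stubs px [[297.5, 173.9], [321.2, 279.6]] W [0.5401 0.2026] [ 0.5562 -0.2385] len 0.4413 mid [ 0.5482 -0.018 ] line xy mm [ -4.7 -24.3] angle rel tape deg 0.03
side stubs px [[nan, nan], [346.7, 261.3]] W [nan nan] [ 0.6314 -0.1834] len nan mid [nan nan] line xy mm [nan nan] angle rel tape deg nanh.py:57: RuntimeWarning: invalid value encountered in divide
  w=np.clip(V[q]-60,0,None); E.append((px[q]*w[:,None]).sum(0)/w.sum())
```

View pics/side10.png

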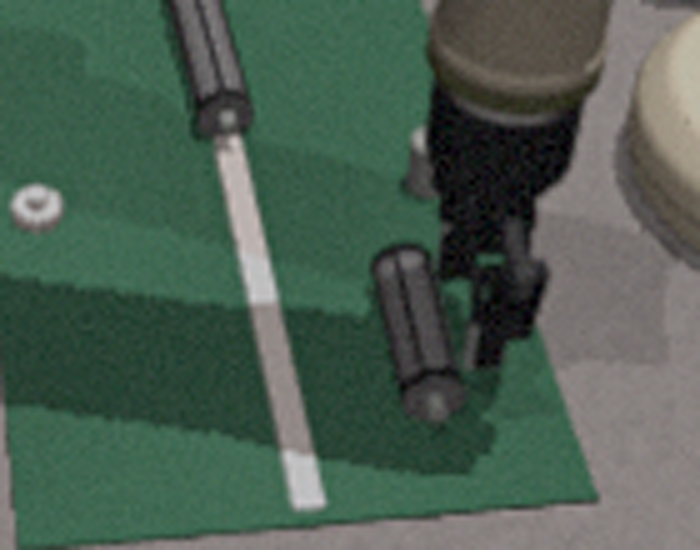

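The short roller is rolling freely; its near stub is at crop (435,405). TCP 105, roller ≈ +76. I'll keep pushing.

```bash
python3 -m crank '[[0.4,[0.03,0,0],[0,0,0]],[0.4,[0.03,0,0],[0,0,0]],[0.4,[0.03,0,0],[0,0,0]],[0.4,[0.03,0,0],[0,0,0]],[0.4,[0.03,0,0],[0,0,0]]]'
python3 -m crank '[[0.4,[0.03,0,0],[0,0,0]],[0.4,[0.03,0,0],[0,0,0]],[0.4,[0.03,0,0],[0,0,0]],[0.4,[0.03,0,0],[0,0,0]],[0.4,[0.03,0,0],[0,0,0]]]'
python3 - <<'E'
from h import *
st()
c=manip.camera('side')[180:290,260:400]
cv2.imwrite('pics/side11.png',cv2.resize(c,None,fx=5,fy=5,interpolation=cv2.INTER_CUBIC))
E
```

```text
clock: 16.7
position: [0.6497, -0.1247, 0.0402]
ee_rot: [-0.018, 1.0, 0.0, 0.0]
ft_force: [0.3, 0.4, 0.8]
grip_width: 0.703
clock: 17.2
position: [0.6377, -0.1251, 0.0402]
ee_rot: [-0.018, 1.0, 0.0, 0.0]
ft_force: [-0.4, 0.2, -0.2]
grip_width: 0.7
t 17.2 TCP line mm [  80.9 -134.6] z 40.2 yaw err deg -0.0 tilt [0.     0.0001] F [-0.4  0.2 -0.2] grip 0.7
```

View pics/side11.png

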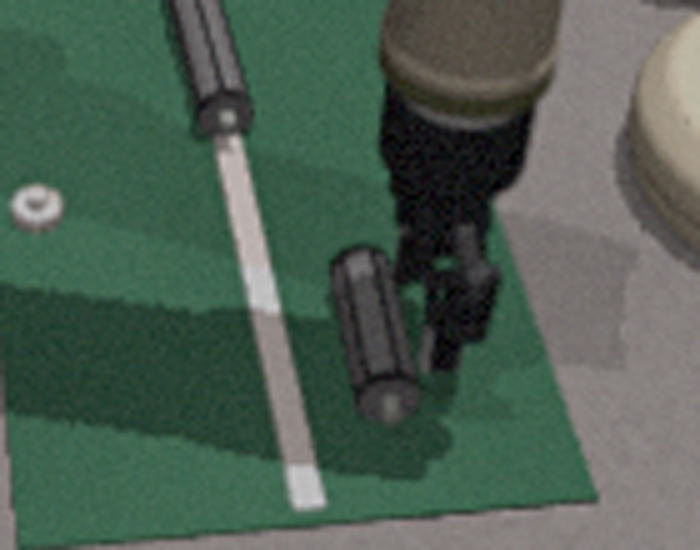

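```bash
python3 -m crank '[[0.4,[0.03,0,0],[0,0,0]],[0.4,[0.03,0,0],[0,0,0]],[0.4,[0.03,0,0],[0,0,0]],[0.4,[0.03,0,0],[0,0,0]],[0.4,[0.03,0,0],[0,0,0]]]'
python3 -m crank '[[0.4,[0.03,0,0],[0,0,0]],[0.4,[0.03,0,0],[0,0,0]],[0.4,[0.03,0,0],[0,0,0]],[0.4,[0.03,0,0],[0,0,0]],[0.4,[0.03,0,0],[0,0,0]]]'
python3 -m crank '[[0.4,[0.03,0,0],[0,0,0]],[0.4,[0.03,0,0],[0,0,0]],[0.4,[0.02,0,0],[0,0,0]],[0.4,[0.02,0,0],[0,0,0]],[0.4,[0.02,0,0],[0,0,0]]]'
python3 -m crank '[[0.4,[0.02,0,0],[0,0,0]],[0.4,[0.02,0,0],[0,0,0]],[0.4,[0.01,0,0],[0,0,0]],[0.4,[0,0,0],[0,0,0]],[0.4,[0,0,0],[0,0,0]]]'
python3 - <<'E'
from h import *
st()
c=manip.camera('side')[190:290,270:370]
cv2.imwrite('pics/side12.png',cv2.resize(c,None,fx=6,fy=6,interpolation=cv2.INTER_CUBIC))
E
```

```text
clock: 17.75
position: [0.6257, -0.1256, 0.0402]
ee_rot: [-0.018, 1.0, 0.0, -0.0]
ft_force: [1.3, 0.2, -0.7]
grip_width: 0.697
clock: 18.25
position: [0.6137, -0.126, 0.0402]
ee_rot: [-0.018, 1.0, 0.0, -0.0]
ft_force: [-0.2, -0.8, 0.0]
grip_width: 0.702
clock: 18.75
position: [0.6042, -0.1263, 0.0402]
ee_rot: [-0.018, 1.0, 0.0, 0.0]
ft_force: [-0.1, 0.1, 0.7]
grip_width: 0.702
clock: 19.25
position: [0.6003, -0.1264, 0.0401]
ee_rot: [-0.018, 1.0, 0.0, 0.0]
ft_force: [-0.0, 0.6, -0.3]
grip_width: 0.7
t 19.25 TCP line mm [  43.5 -134.6] z 40.1 yaw err deg -0.01 tilt [0.     0.0001] F [-0.   0.6 -0.3] grip 0.7
```

View pics/side12.png

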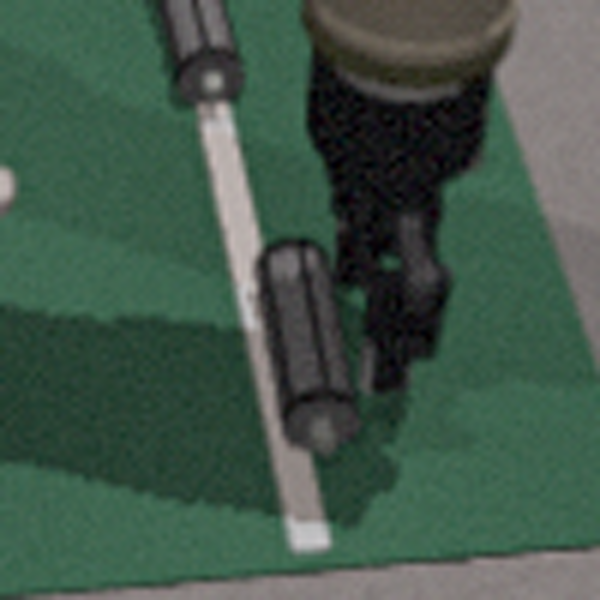

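```bash
python3 - <<'E'
from h import *
p=onz('side',(322/6+270-.4,430/6+190-.4),.02); print(p,(1e3*toline(p)).round(1))
E
```

```text
[ 0.57006958 -0.17886948  0.02      ] [  11.4 -185.9]
```

The near stub is at +11.4 mm with the roller stationary. A further slow 13 mm will do it.

```bash
python3 -m crank '[[0.4,[0.02,0,0],[0,0,0]],[0.4,[0.02,0,0],[0,0,0]],[0.4,[0.02,0,0],[0,0,0]],[0.4,[0.02,0,0],[0,0,0]],[0.4,[0.02,0,0],[0,0,0]]]'
python3 -m crank '[[0.4,[0.02,0,0],[0,0,0]],[0.4,[0.02,0,0],[0,0,0]],[0.4,[0.015,0,0],[0,0,0]],[0.4,[0,0,0],[0,0,0]],[0.4,[0,0,0],[0,0,0]]]'
python3 - <<'E'
from h import *
st()
c=manip.camera('side')[190:290,270:370]
cv2.imwrite('pics/side13.png',cv2.resize(c,None,fx=6,fy=6,interpolation=cv2.INTER_CUBIC))
E
```

```text
clock: 19.8
position: [0.5922, -0.1268, 0.0402]
ee_rot: [-0.018, 1.0, 0.0, 0.0]
ft_force: [0.1, -0.4, -0.6]
grip_width: 0.7
clock: 20.3
position: [0.5879, -0.1269, 0.0402]
ee_rot: [-0.018, 1.0, 0.0, 0.0]
ft_force: [0.5, 0.4, 0.3]
grip_width: 0.699
t 20.3 TCP line mm [  31.1 -134.6] z 40.2 yaw err deg -0.01 tilt [0.0001 0.0001] F [0.5 0.4 0.3] grip 0.699
```

View pics/side13.png

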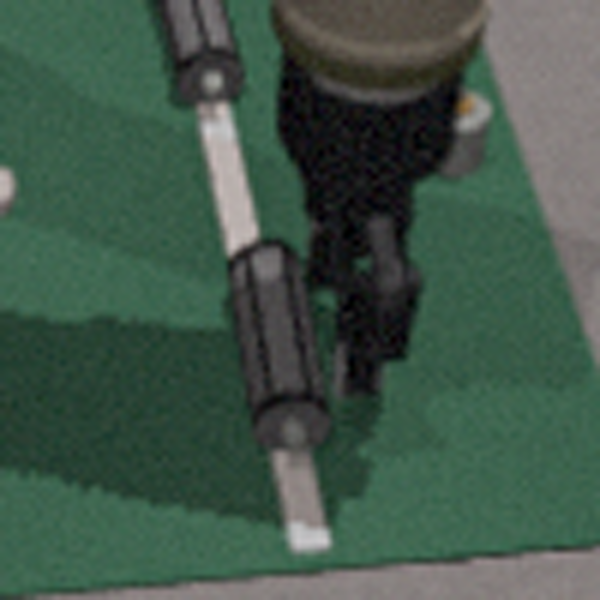

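```bash
python3 -m crank '[[0.4,[-0.1,0,0],[0,0,0]],[0.4,[-0.2,0,0],[0,0,0]],[0.4,[-0.1,0,-0.3],[0,0,0]],[0.4,[0,0,-0.5],[0,0,0]],[0.4,[0,0,-0.5],[0,0,0]]]'
python3 -m crank '[[0.4,[0,0,-0.5],[0,0,0]],[0.4,[0,0,-0.5],[0,0,0]],[0.4,[0.2,-0.5,0],[0,0,0]],[0.4,[0.2,-0.5,0],[0,0,0]],[0.4,[0.2,-0.5,0],[0,0,0]]]'
python3 -m crank '[[0.4,[0.2,-0.5,0],[0,0,0]],[0.4,[0.2,-0.5,0],[0,0,0]],[0.4,[0.2,-0.5,0],[0,0,0]],[0.4,[0.2,-0.5,0],[0,0,0]],[0.4,[0,0,0],[0,0,0]]]'
python3 - <<'E'
from h import *
st()
im=manip.camera('top');c=im[130:250,190:370]
cv2.imwrite('pics/top14.png',cv2.resize(c,None,fx=4,fy=4,interpolation=cv2.INTER_CUBIC))
c=im[175:210,195:275];cv2.imwrite('pics/top14L.png',cv2.resize(c,None,fx=9,fy=9,interpolation=cv2.INTER_CUBIC))
c=im[170:205,280:360];cv2.imwrite('pics/top14S.png',cv2.resize(c,None,fx=9,fy=9,interpolation=cv2.INTER_CUBIC))
im=manip.camera('side');c=im[160:290,250:400]
cv2.imwrite('pics/side14.png',cv2.resize(c,None,fx=4.6,fy=4.6,interpolation=cv2.INTER_CUBIC))
E
```

```text
clock: 20.85
position: [0.6202, -0.1256, 0.1449]
ee_rot: [-0.018, 1.0, -0.0, -0.001]
ft_force: [1.0, -0.2, 0.2]
grip_width: 0.701
clock: 21.35
position: [0.5763, -0.2485, 0.2247]
ee_rot: [-0.019, 1.0, -0.0, 0.001]
ft_force: [-0.1, -0.5, 0.4]
grip_width: 0.698
clock: 21.85
position: [0.5137, -0.4166, 0.2244]
ee_rot: [-0.013, 1.0, -0.002, -0.001]
ft_force: [-0.6, -0.1, -0.6]
grip_width: 0.703
t 21.85 TCP line mm [ -53.5 -421.4] z 224.4 yaw err deg -0.52 tilt [-0.0019 -0.0037] F [-0.6 -0.1 -0.6] grip 0.703
```

View pics/top14.png

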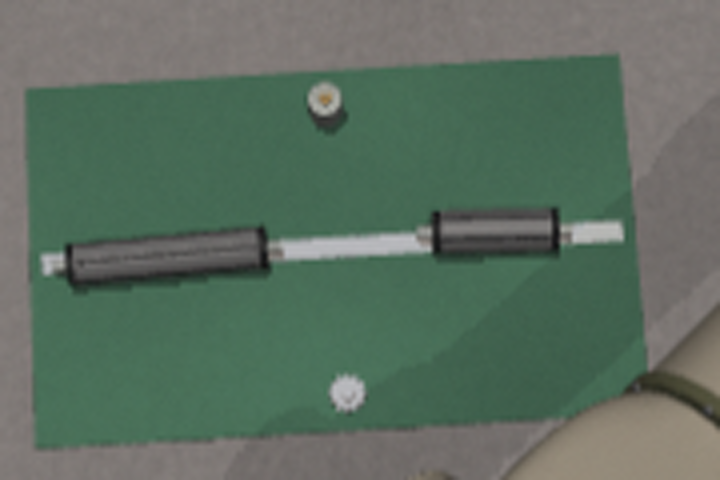

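View pics/top14S.png

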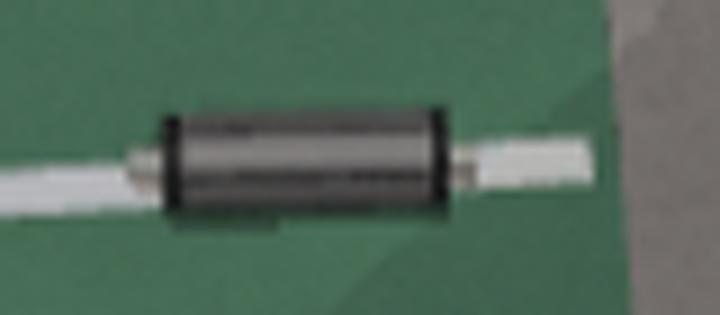

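View pics/top14L.png

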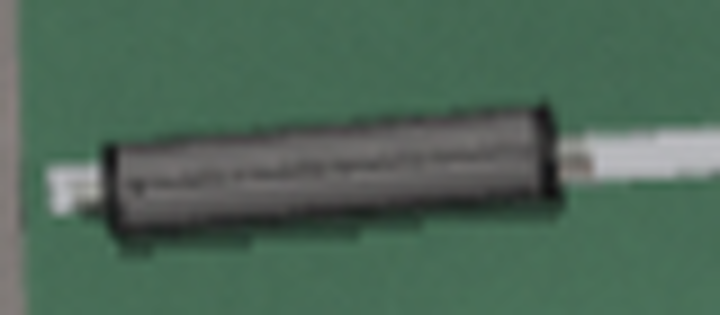

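View pics/side14.png

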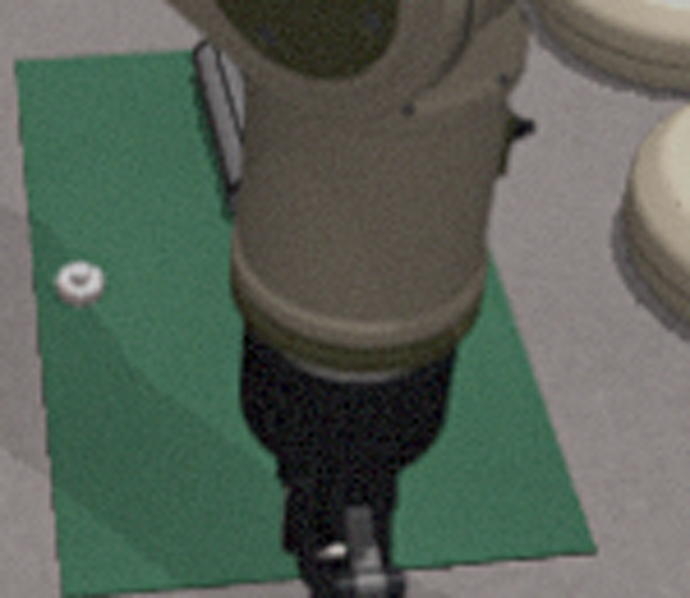

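Both rollers lie in a row on the tape, in the top crop at about (168,258) and (496,231). The motor (325,100) and gear (347,392) haven't moved. Now to measure the offsets.

```bash
python3 - <<'E'
from h import *
fS=lambda x,y:(x/9+280-.45,y/9+170-.45); fL=lambda x,y:(x/9+195-.45,y/9+175-.45)
for nm,f,es in(('S',fS,((172,163),(440,157),(146,170),(464,165))),('L',fL,((112,189),(548,153),(88,196),(577,157)))):
    for e in es:
        p=onz('top',f(*e),.02); print(nm,e,p[:2].round(4),(1e3*toline(p)).round(1))
for nm,f,e in(('tape',fS,(570,162)),('tape',fS,(60,188)),('tape',fL,(640,156)),('tape',fL,(60,189))):
    p=onz('top',f(*e),.003); print(nm,e,(1e3*toline(p)).round(1))
i=manip.camera_info('top')['camera_from_world'];print('cam',-i[:3,:3].T@i[:3,3])
E
```

```text
S (172, 163) [ 0.5584 -0.0764] [  3.4 -83. ]
S (440, 157) [ 0.5584 -0.1716] [  -0.  -178.2]
S (146, 170) [ 0.556 -0.067] [  1.4 -73.6]
S (464, 165) [ 0.5552 -0.18  ] [  -3.5 -186.5]
L (112, 189) [0.5394 0.2175] [ -5.  211.3]
L (548, 153) [0.5488 0.0621] [-1.2 55.7]
L (88, 196) [0.5371 0.2261] [ -7. 220.]
L (577, 157) [0.5471 0.0518] [-3.3 45.4]
tape (570, 162) [  -0.3 -226.5]
tape (60, 188) [  0.9 -43.2]
tape (640, 156) [ 0.  23.3]
tape (60, 189) [  0.4 232.3]
cam [ 0.14447221 -0.01046698  1.63973815]
```

```bash
python3 - <<'E'
from h import *
a=manip.camera('top').astype(int);b0=cv2.imread('pics/top0.png').astype(int)
p=cv2.resize(a[175:210,195:275].astype(np.uint8),None,fx=9,fy=9,interpolation=cv2.INTER_CUBIC)
for t,sl in(('L',np.s_[175:210,195:275]),('S',np.s_[170:205,280:360])):
    q=cv2.resize(a[sl].astype(np.uint8),None,fx=9,fy=9,interpolation=cv2.INTER_CUBIC)
    print(t,'diff vs last',np.abs(q.astype(int)-cv2.imread(f'pics/top14{t}.png')).mean().round(2))
for n,(u,v) in dict(motor=(271,155),gear=(277,228),cup=(146,226),screwdriver=(140,175),wheel=(407,163),bottle=(418,212)).items():
    s=np.s_[v-12:v+12,u-12:u+12]; print(n,np.abs(a[s]-b0[s]).mean().round(1))
manip.hand_in()
E
```

```text
L diff vs last 0.78
S diff vs last 0.96
motor 0.9
gear 4.3
cup 1.0
screwdriver 1.0
wheel 19.6
bottle 28.9
the job is handed in; nothing more can be done
```

Both rollers now lie on the tape line and the job is handed in at about 22 s of the 54 s allowed. I pushed each one with two fingertips just above axle height; the hand-in gives no verdict, so what follows is my own last check.

| Roller | Offset across tape | Position along tape | Angle to tape |
|---|---|---|---|
| Long | about −4 mm (individual readings −1 to −7) | about +133 mm | about 1.5° |
| Short | about 0 mm (−3.5 to +3.4) | about −130 mm | about 2–2.5° |

- **At rest:** both rollers look the same in successive pictures, and the robot was clear of everything.
- **Long roller margin:** it sits about 4 mm off the tape's middle, inside the 8 mm limit but not centred. I left it rather than risk another nudge.
- **First push:** my first push on the long roller was too high. The tips rode up over it, pressing with about 72 N. It rolled forward, then back past its start as I retreated. I lowered the tips about 5 mm, and all later pushing took almost no force.
- **Other things on the bench:** the motor, gear, cup and screwdriver are where they started. The wheel and bottle could not be compared: their picture patches differed from the start (19.6 and 28.9), which I put down to the parked arm. I did not look closer. The tool only went near that side at about 0.22 m height, and I saw no contact force there.

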